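# Stand the round-bottomed flask in its cork ring

## Task

Someone left a used crucible in the cork ring. Put that crucible in the wire basket for washing; then lift the round-bottomed flask off the hot plate and set it down gently, without letting it drop or tip over, to stand upright in the cork ring on the bench. Leave the other glassware, bowl and crucibles where they are.

Things in the scene. Friction and masses are not known exactly. Their poses are not given: they have to be found in the camera images.
- flask: clear glass round-bottomed flask, stoppered, about 0.25 kg, bottom-heavy. Bulb 85 mm wide; round neck 28 mm in diameter from 84 to 150 mm above the origin; stopper 22 mm wide up to 156 mm. Origin at the lowest point of the bulb, z up the neck. Starts upright in a steel ring on the hot plate, origin about 87 mm above the bench; seated in the cork ring it is about 18 mm above it.
- cork_ring: flat cork ring lying loose on the bench, 110 mm outside, 60 mm hole right through, 30 mm high, 0.15 kg. Origin at the centre of its underside, z up.
- crucible: the used crucible: white porcelain cup standing upright in the hole of the cork ring at the start, 55 mm high, 40 mm in diameter at the foot and 50 mm at the mouth, wall 3 mm, about 60 g; its upper 25 mm stand out above the cork ring. Origin at the centre of its underside, z towards the mouth.
- crucible_mouth (a point): centre of the used crucible's mouth, 55 mm above its origin
- basket: open steel wire basket fixed to the bench on one side of the cork ring, outside 160 mm (its x) by 200 mm (its y), 70 mm high, wall and floor 4 mm. Origin at the centre of its underside.
- hotplate: cold white enamelled hot plate with brown ribbed top, fixed, on the other side of the cork ring from the basket, 220 mm (its x) by 240 mm (its y); top 80 mm above the bench. Origin at the centre of its underside.
- plate_ring: steel ring fixed on top of the hot plate, in which the flask stands at the start: 96 mm outside, 64 mm hole, 22 mm high. Origin at the centre of its underside.
- crucible_b: bystander: a crucible like the used one, standing on the hot plate
- crucible_c: bystander: a crucible like the used one, standing on the hot plate
- conical_a: bystander: conical glass flask, 82 mm wide, 142 mm high, at the back of the bench (far from the robot)
- conical_b: bystander: another such conical flask at the back
- dish: bystander: white porcelain bowl, 84 mm wide, 35 mm high, beyond the cork ring
Mind the look-alikes: they are no part of the job. What is shaped like the crucible but blue or yellow is not meant. Leave any orange or purple look-alike of the flask alone.

How it is judged:
By the outcome, as a careful person would: the job done as asked, in the order asked, and still so for the second after the job is handed in, with the robot touching nothing.
It also fails if it takes over 66 s, if anything falls off the work surface, if the arm or the gripper's body presses on something with over 40 N, if the wrist force passes 120 N, or if a joint passes its speed limit or range.

## Robot

A 7-joint arm with a two-finger parallel gripper is mounted at the origin on the work surface. World frame = base frame: x ahead of the robot, y to its left, z up, the work surface at z = 0. Lengths are in m, angles in rad, forces in N, time in s.
With the tool pointing down it reaches from about 0.4 to 0.85 m from the base axis. Payload 4.5 kg.
Tool frame: the origin (TCP) lies between the finger pads; the fingertips stand 14 mm ahead of it and the grasp point (between the pads) lies 5 mm behind it; z points along the fingers, y is the line along which they close (so a half turn about z gives the same grasp; the last joint's range is limited). The gripper opens to 85 mm and grips with 20 to 120 N. Pads are 22 mm wide; open, the fingers measure 114 mm over their backs; the gripper's body (76 mm by 85 mm) begins 54 mm behind the grasp point. The pads swing forward as they close: fully open they stand 13 mm farther back than shut.
Start: joints at [1.275, 0.689, -0.195, 1.565, 0.157, 0.902, -0.215], TCP at [0.202, -0.591, 0.22] pointing down, gripper open.
Joint ranges: [-3.01, 3.01], [-0.46, 2.08], [-1.47, 1.51], [0.13, 2.56], [-1, 4.14], [0.04, 2.09], [-2.66, 2.66]. Speed limits (rad/s): [2.57, 2.57, 3.14, 3.14, 3.14, 3.14, 3.14].

## Interface

Orientations are given as a 3x3 rotation matrix whose columns are the frame's x, y, z axes.
In Python, from bench import manip gives the robot as it stands. The module is installed in compiled form; this text tells all that it offers. Calls block until the motion is done:
- manip.movep(position, orientation): joint-space move of the TCP to a pose.
- manip.line_to(position, attitude=None, rate=0.15): straight line of the TCP; attitude=None keeps the orientation; rate is the mean speed in m/s.
- manip.move_joints(angles): joint-space move.
- manip.gripper_to(opening, force=None): finger opening in m; force is the grip in N (None keeps the last); returns when the fingers have stopped.
- manip.hold(seconds).
- manip.ik(position, orientation): joint angles nearest the present ones, or None.
- manip.read_state(): the state.
- manip.grab_frame(name): name is "scene" or "top" or "wrist"; returns (picture, depth): 480x640x3 uint8, blue, green, red; 480x640 float32, m along the optical axis (not along the pixel's ray), 0 where there is no reading.
- manip.camera_info(name): a dict with "intrinsics" (3x3 intrinsics, pixels), "k1" (the pictures are not rectified: a ray, as slopes to the right and down, at radius r is drawn at 1 + k1 r^2 times it, then the intrinsics apply), "xyz" and "orientation" of the camera in the world. Camera axes: x right, y down, z forward; pixel columns grow to the right and rows downward; lengths in m; the calibration is good to about 2 mm. A picture is of the moment at which its call begins: read the wrist's pose just before it. camera_info takes no time and is no camera call; for the wrist camera it gives the pose at the moment of the call.
A pose or a line that the arm cannot do raises manip.MotionError and nothing moves.
- manip.sign_off(): hands the job in; it is judged then, once.
The state is a dict: "time_s": time; "qpos": joint angles; "joint_vel": joint speeds; "tau": joint torques, N m; "tcp_pos": TCP position; "eef_rot": TCP orientation; "ft_force": force on the tool from outside, world axes, zero at the start; "ft_torque": the same for the moment, N m; "finger_gap": finger opening in m; "finger_force": force on a finger pad.
Only numpy, scipy, OpenCV 4.12 (cv2) and the standard library are available. Lean on these libraries where they do the work, as an engineer would, in place of code of your own. Each camera call takes 0.05 s, during which the arm holds its last target. There are 200 camera calls.

## Working session

There is one attempt and no reset: what is moved stays moved. The work goes in short steps, each a Python script; the robot and the scene stay as the last script left them, time stands still between calls to the robot, and variables do not carry over. Pictures are saved under pics/ and viewed, at most 10 in all, crops included, and the job is handed in when it is done.

```bash
mkdir -p pics; cat > h.py <<'E'
import numpy as np, cv2
from bench import manip as m
def cloud(name):
    ci=m.camera_info(name); img,d=m.grab_frame(name)
    K=np.array(ci["intrinsics"]);k=ci["k1"]
    u,v=np.meshgrid(np.arange(640.),np.arange(480.))
    xd=(u-K[0,2])/K[0,0]; yd=(v-K[1,2])/K[1,1]
    x,y=xd.copy(),yd.copy()
    for _ in range(10):
        s=1+k*(x*x+y*y); x=xd/s; y=yd/s
    P=np.stack([x*d,y*d,d],-1)@np.array(ci["orientation"]).T+np.array(ci["xyz"])
    P[d==0]=np.nan
    return img,P,ci
E
python3 - <<'E'
from h import *
for n in("scene","top"):
    img,P,ci=cloud(n); cv2.imwrite(f"pics/{n}0.png",img); np.savez(f"{n}0.npz",img=img,P=P); print(n,ci)
s=m.read_state(); print(s["time_s"],s["tcp_pos"],s["eef_rot"])
E
```

```text
scene {'intrinsics': array([[536.86822457,   0.        , 322.348212  ],
       [  0.        , 536.86822457, 239.17282545],
       [  0.        ,   0.        ,   1.        ]]), 'k1': -0.02899475048235524, 'xyz': array([0.91781011, 0.58741393, 1.1186217 ]), 'orientation': array([[-0.85495997,  0.44073636, -0.27348657],
       [ 0.51867354,  0.7311153 , -0.44322475],
       [ 0.00460495, -0.52078967, -0.8536726 ]])}
top {'intrinsics': array([[499.57387261,   0.        , 315.04710225],
       [  0.        , 499.57387261, 240.90293606],
       [  0.        ,   0.        ,   1.        ]]), 'k1': -0.03793440613941874, 'xyz': array([0.51487708, 0.0520188 , 1.22156354]), 'orientation': array([[-0.00377491, -0.99796446,  0.06366074],
       [-0.99993546,  0.00444922,  0.01045382],
       [-0.01071579, -0.06361717, -0.99791684]])}
0.1 [ 0.20216453 -0.59075311  0.21936904] [[ 9.46074324e-01  3.23948946e-01 -6.73006922e-04]
 [ 3.23949613e-01 -9.46073108e-01  1.52382025e-03]
 [-1.43073788e-04 -1.65966754e-03 -9.99998613e-01]]
```

View pics/scene0.png

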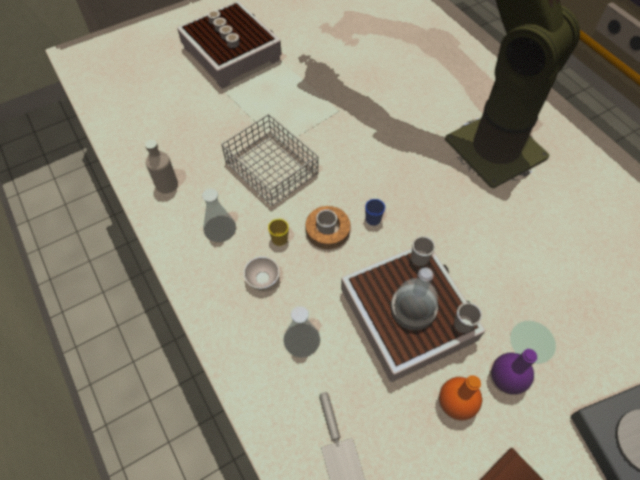

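View pics/top0.png

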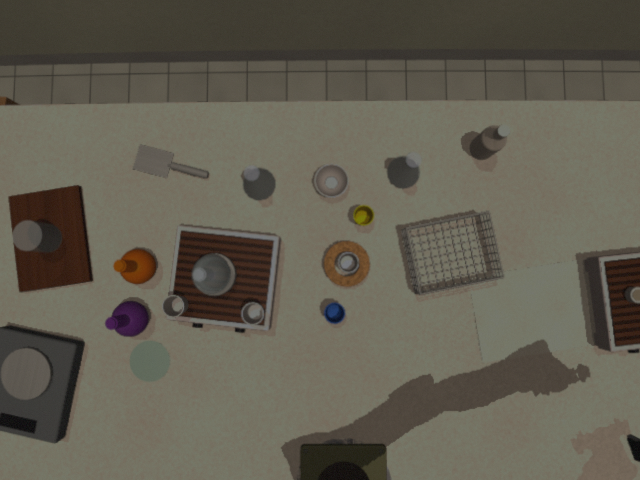

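The scene and top views agree. In the top view the cork ring with the white crucible is at about (346,263), the flask bulb at (213,275) with its stopper at (200,274), and the basket at (452,252). The blue look-alike is at (334,312) and the yellow one at (362,215).

```bash
python3 - <<'E'
from h import *
for n,(rc,rb,ff) in {"top":((346,263),(452,252),(205,274)),"scene":((328,225),(270,160),(420,292))}.items():
    z=np.load(n+"0.npz");img,P=z["img"],z["P"]
    # cork: points within window by height
    def win(c,r): return P[c[1]-r:c[1]+r,c[0]-r:c[0]+r].reshape(-1,3), img[c[1]-r:c[1]+r,c[0]-r:c[0]+r].reshape(-1,3).astype(int)
    p,c=win(rc,32); z_=p[:,2]
    print(n,"hist",np.histogram(z_[np.isfinite(z_)],bins=np.arange(-.01,.08,.006)))
    for lo,hi in((.024,.036),(.048,.062)):
        q=p[(z_>lo)&(z_<hi)]; 
        if len(q)>5:
            (cx,cy),r=cv2.minEnclosingCircle(q[:,:2].astype(np.float32)); print(lo,len(q),q.mean(0),(cx,cy),r,np.median(q[:,2]))
    p,c=win(rb,60); q=p[(p[:,2]>.055)&(p[:,2]<.08)]; print("basket",len(q),cv2.minAreaRect(q[:,:2].astype(np.float32)))
    p,c=win(ff,45); zz=p[:,2]
    print("flask hist",np.histogram(zz[np.isfinite(zz)],bins=np.arange(.07,.28,.01))[0])
    for lo,hi in((.22,.26),(.18,.22),(.1,.18)):
        q=p[(zz>lo)&(zz<hi)]
        if len(q):print(lo,len(q),q.mean(0),cv2.minEnclosingCircle(q[:,:2].astype(np.float32)),q[:,2].max())
    q=P[(P[...,2]>.072)&(P[...,2]<.088)&(P[...,1]>.1)&(P[...,1]<.55)];print("plate",len(q),cv2.minAreaRect(q[:,:2].astype(np.float32)))
    cv2.imwrite(f"pics/{n}_crop.png",np.hstack([cv2.resize(img[a[1]-45:a[1]+45,a[0]-45:a[0]+45],(400,400),interpolation=2) for a in(rc,ff)]))
E
python3 -c "
import cv2,numpy as np
cv2.imwrite('pics/crop2.png',cv2.resize(np.vstack([cv2.imread('pics/%s_crop.png'%n) for n in('top','scene')]),(600,600)))"
```

```text
top hist (array([ 254, 2047,  424,   20,   21,  112,  961,  122,   17,   15,   74,
         10,    0,    0]), array([-0.01 , -0.004,  0.002,  0.008,  0.014,  0.02 ,  0.026,  0.032,
        0.038,  0.044,  0.05 ,  0.056,  0.062,  0.068,  0.074]))
0.024 1166 [ 0.53791629 -0.01130603  0.02914888] (0.5378373861312866, -0.011308035813272) 0.05484996363520622 0.0290893561284028
0.048 91 [ 0.53921469 -0.01380029  0.0536096 ] (0.5400390625, -0.013587656430900097) 0.02461818791925907 0.053872500621868546
basket 537 ((0.5615423917770386, -0.2580467462539673), (0.160746231675148, 0.2031373828649521), 11.132680892944336)
flask hist [3997 1186  180  229   74   95  213  196  322  318   20   13   13   13
   18   13   85   80    0    0]
0.22 178 [0.51356811 0.28974968 0.23834957] ((0.5134176015853882, 0.2914979159832001), 0.014445127919316292) 0.246497655476554
0.18 57 [0.51371156 0.28083608 0.20127304] ((0.51390540599823, 0.2874705195426941), 0.01351881679147482) 0.21974173617469717
0.1 1467 [0.49635817 0.29413771 0.14106498] ((0.46120113134384155, 0.30075255036354065), 0.1004713848233223) 0.179608
[... 668 characters left out ...]
, -0.2189873456954956), (0.3389931321144104, 0.2800022065639496), 61.95642852783203)
flask hist [2967 1402  263  411  101  132  235  219  346  376   48   36   36   38
   36   44   86   97    0    0]
0.22 227 [0.51476691 0.29658275 0.23700506] ((0.5119021534919739, 0.29468750953674316), 0.0145735964179039) 0.24567278686669358
0.18 146 [0.52025493 0.30016115 0.20017048] ((0.5139910578727722, 0.29590561985969543), 0.013955392874777317) 0.2197733612102798
0.1 1868 [0.51036789 0.29937011 0.13799382] ((0.4560605585575104, 0.2841717004776001), 0.10525518655776978) 0.17945735009954855
plate 8810 ((0.5677812695503235, 0.34458571672439575), (0.3713480532169342, 0.3896561861038208), 1.0610079765319824)
```

View pics/crop2.png

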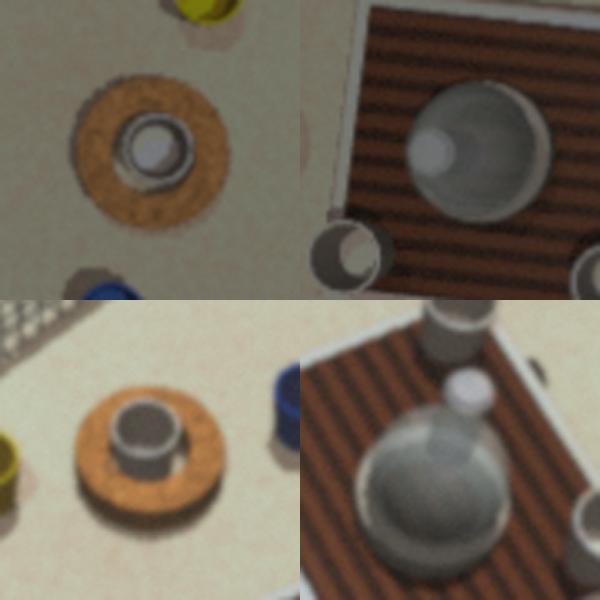

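The crops show the white crucible standing slightly off-centre in the ring hole, and the flask upright on its plate. Both views agree within about 3 mm: crucible mouth (0.539,-0.012), z 0.054; flask axis (0.5135,0.293), top at 0.245. I'm moving to a hover over the crucible and refining with the wrist camera.

```bash
python3 - <<'E'
from h import *
R=np.diag([1.,-1,-1])
def fit(P,c,lo,hi,rmax):
    q=P[(P[...,2]>lo)&(P[...,2]<hi)&(np.hypot(P[...,0]-c[0],P[...,1]-c[1])<rmax)]
    return len(q),(cv2.minEnclosingCircle(q[:,:2].astype(np.float32)) if len(q) else None),(np.median(q[:,2]) if len(q) else None)
m.movep([.539,-.012,.2],R)
for z in(.2,.15):
    if z!=.2:m.line_to([.539,-.012,z])
    img,P,ci=cloud("wrist"); cv2.imwrite(f"pics/w{int(z*1000)}.png",img); print(ci["xyz"])
    print(fit(P,(.539,-.012),.048,.062,.04),fit(P,(.539,-.012),.025,.034,.07))
s=m.read_state();print(s["time_s"],s["tcp_pos"],s["finger_gap"],s["ft_force"])
E
```

```text
[ 0.62224619 -0.0132454   0.35334933]
(697, ((0.5377479791641235, -0.012508675456047058), 0.025068162009119987), np.float64(0.054122088227437304)) (7092, ((0.535017728805542, -0.010269020684063435), 0.05497884005308151), np.float64(0.02948492306081807))
[ 0.62235379 -0.01230678  0.30339246]
(1013, ((0.537659227848053, -0.012928653508424759), 0.02496310882270336), np.float64(0.05403430330558351)) (9410, ((0.5350282192230225, -0.010249728336930275), 0.05496358126401901), np.float64(0.029490522023558757))
3.0667 [ 0.53965713 -0.01229437  0.15067178] 0.08549130391676604 [-0.16617444 -0.32948051  0.75628009]
```

View pics/w200.png

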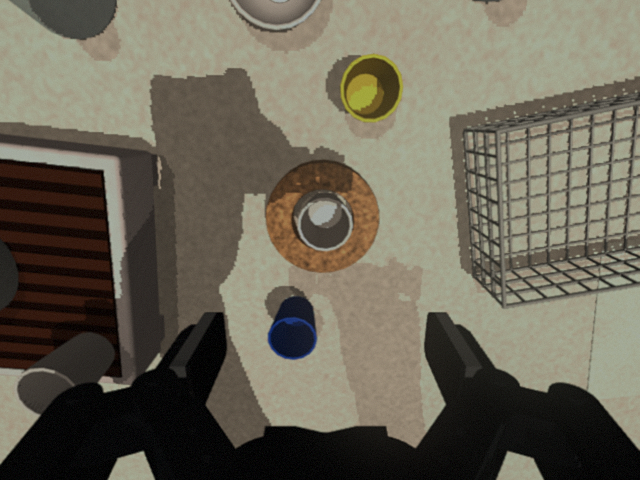

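The wrist picture shows the crucible at (324,220), centred inside the ring at (322,216), with the blue cup at (293,338) clear of the fingers. Next I grasp and lift it.

```bash
python3 - <<'E'
from h import *
c=[.5375,-.0127]
m.line_to(c+[.09],rate=.15); m.line_to(c+[.0455],rate=.06)
m.gripper_to(.03,force=30)
s=m.read_state();print(s["time_s"],s["tcp_pos"],s["finger_gap"],s["finger_force"],s["ft_force"])
m.line_to(c+[.17],rate=.1)
s=m.read_state();print(s["time_s"],s["tcp_pos"],s["finger_gap"],s["finger_force"],s["ft_force"])
img,P,ci=cloud("wrist"); cv2.imwrite("pics/w_lift.png",img)
E
```

```text
5.0833 [ 0.53753269 -0.01273506  0.04555768] 0.030136087123880908 0.0 [-0.16993045  0.30823203 -0.8689223 ]
6.475 [ 0.53702586 -0.01269186  0.16940403] 0.029990380862860613 0.0 [-0.21587824 -0.53146299  0.28063926]
```

View pics/w_lift.png

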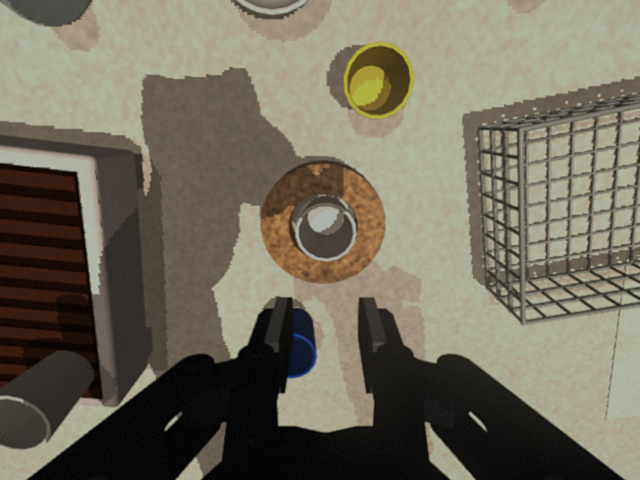

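The grasp missed: the crucible still stands in the ring at (325,225) and the fingers closed to 30 mm without contact. I'll use the wrist depth to see where the fingertips really are relative to the TCP.

```bash
python3 - <<'E'
from h import *
t=None
for g in(.03,.055,.085):
    m.gripper_to(g)
    s=m.read_state(); t=np.array(s["tcp_pos"]); img,P,ci=cloud("wrist")
    Q=(P-t)@np.array(s["eef_rot"])
    q=Q[290:,:][(Q[290:,:,2]<.05)&(Q[290:,:,2]>-.08)]
    print(g,s["finger_gap"],len(q))
    for sg in(1,-1):
        f=q[(sg*q[:,1]>0)]; f=f[f[:,2]>f[:,2].max()-.006]
        print(" tip z",np.percentile(f[:,2],[90,99]),"x",f[:,0].min(),f[:,0].max(),"y",f[:,1].min(),f[:,1].max())
    k=P[(P[...,2]>.048)&(P[...,2]<.062)&(np.hypot(P[...,0]-.5375,P[...,1]+.0127)<.05)]
    print(" crucible",cv2.minEnclosingCircle(k[:,:2].astype(np.float32)),np.median(k[:,2]))
    K=np.array(ci["intrinsics"]);p=(t-ci["xyz"])@np.array(ci["orientation"]);print(" tcp px",K@p/p[2], s["time_s"])
E
```

```text
0.03 0.029897258401533178 24855
 tip z [-0.01219537 -0.01086586] x -0.011291285397464096 0.011129534071366288 y 0.014722764813744979 0.021183913029553608
 tip z [0.0494591  0.04994783] x -0.13388769791255928 -0.08730777690507997 y -0.23542165106781632 -0.18884345169044175
 crucible ((0.5376101732254028, -0.012708818539977074), 0.02503828890621662) 0.05408856776623716
 tcp px [325.80656363 302.6156771    1.        ] 6.7417
0.055 0.05503261932949659 24991
 tip z [-0.01584564 -0.01447991] x -0.010605376696069063 0.011118618959450344 y 0.02704136149516471 0.033958745800711475
 tip z [0.04954125 0.04995462] x -0.13416311683245372 -0.08737092311897866 y -0.2357791879841927 -0.18890948539695318
 crucible ((0.5376202464103699, -0.012571095488965511), 0.024959750473499298) 0.0540412248405559
 tcp px [325.83492312 302.63826674   1.        ] 7.1583
0.085 0.08493787516593614 22717
 tip z [-0.02459035 -0.02338987] x -0.011245490663461297 0.011525366743102464 y 0.04175002378816732 0.04869340476191542
 tip z [0.04946439 0.0499462 ] x -0.13277498526206286 -0.0873845368358457 y -0.23475465788861685 -0.1921411156973835
 crucible ((0.5374881625175476, -0.012740201316773891), 0.025095144286751747) 0.05411925957020772
 tcp px [325.84906383 302.57952488   1.        ] 7.6167
```

The fingertips actually stand about 14 mm *behind* the reported TCP at a 55 mm gap, not ahead of it. They therefore passed just over the rim, and the nominal tool length is off by about 23 mm. I'll use the measured tip height instead, descending with a force check.

```bash
python3 - <<'E'
from h import *
c=[.5376,-.0127]
def st(l=""):
    s=m.read_state();print(l,round(s["time_s"],2),np.round(s["tcp_pos"],4),round(s["finger_gap"],4),s["finger_force"],np.round(s["ft_force"],2));return s
m.gripper_to(.062)
m.line_to(c+[.05],rate=.15)
f0=m.read_state()["ft_force"][2]
for z in(.035,.025,.0195):
    m.line_to(c+[z],rate=.05); s=st()
    if abs(s["ft_force"][2]-f0)>4: print("contact");break
m.gripper_to(.03,force=30); st("closed")
E
```

```text
9.43 [ 0.5374 -0.0127  0.0347] 0.0622 0.0 [-0.19  0.92  0.29]
 9.78 [ 0.5373 -0.0127  0.0246] 0.0622 0.0 [ 0.29 -0.66 -0.07]
 10.03 [ 0.5373 -0.0127  0.0192] 0.0618 0.0 [-0.35 -0.15  0.22]
closed 10.31 [ 0.5377 -0.0128  0.0198] 0.0477 30.826710426963473 [-1.95  0.95  3.25]
```

```bash
python3 - <<'E'
from h import *
def st(l=""):
    s=m.read_state();print(l,round(s["time_s"],2),np.round(s["tcp_pos"],4),round(s["finger_gap"],4),s["finger_force"],np.round(s["ft_force"],2));return s
m.line_to([.5376,-.0127,.15],rate=.12); s=st("lift")
img,P,ci=cloud("wrist"); k=P[(P[...,2]>.025)&(P[...,2]<.034)&(np.hypot(P[...,0]-.535,P[...,1]+.0103)<.07)]
print("ring",cv2.minEnclosingCircle(k[:,:2].astype(np.float32)))
if s["finger_gap"]<.044: raise SystemExit
b=[.5615,-.258]
m.line_to(b+[.15],rate=.2); st("over")
m.line_to(b+[.05],rate=.1); s=st()
for z in(.035,.0245):
    m.line_to(b+[z],rate=.05); s=st()
    if s["ft_force"][2]>5: print("contact");break
m.gripper_to(.066); st("open")
m.line_to(b+[.17],rate=.12)
cv2.imwrite("pics/basket.png",m.grab_frame("top")[0][180:340,300:540].repeat(3,0).repeat(3,1))
st()
E
```

```text
lift 11.54 [ 0.537  -0.0127  0.1494] 0.0473 30.92650484704336 [-0.15 -0.24 -0.35]
ring ((0.5351505875587463, -0.010348598472774029), 0.05495532602071762)
over 12.97 [ 0.5617 -0.256   0.1499] 0.0476 30.92656233908201 [-0.24 -0.51 -0.99]
 14.12 [ 0.5621 -0.2582  0.0507] 0.0475 30.927817010710896 [ 0.21 -0.32 -0.83]
 14.57 [ 0.5612 -0.2579  0.0346] 0.0476 30.929253228714515 [ 0.31 -0.2  -0.58]
 14.93 [ 0.5613 -0.2579  0.0241] 0.0477 30.939222025717754 [ 0.09  0.76 -0.55]
open 15.26 [ 0.5615 -0.258   0.0246] 0.0657 0.0 [ 0.19  0.49 -0.17]
 16.67 [ 0.5609 -0.2578  0.1691] 0.0661 0.0 [-0.01  0.38  0.2 ]
```

View pics/basket.png

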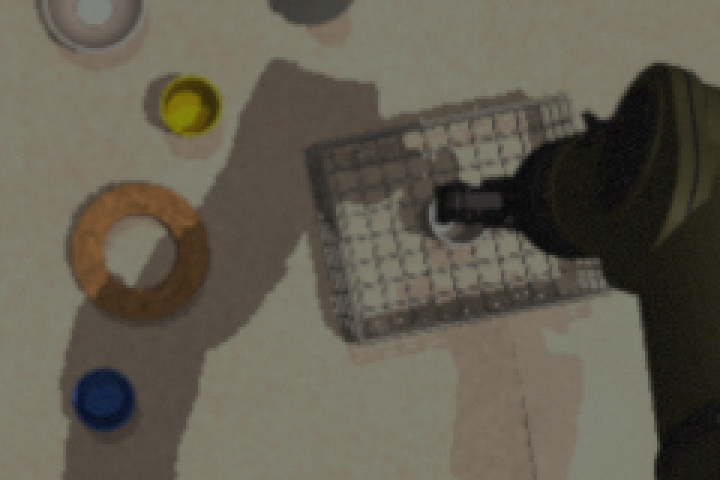

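The crop shows the crucible standing in the basket under the gripper at (455,222) and the ring empty and unmoved. Now the flask: hover and measure the neck with the wrist camera from two heights.

```bash
python3 - <<'E'
from h import *
R=np.diag([1.,-1,-1])
m.line_to([.5615,-.258,.25],rate=.2)
k=P=None
m.movep([.5135,.293,.30],R)
for z in(.30,.27):
    m.line_to([.5135,.293,z],rate=.1)
    img,P,ci=cloud("wrist")
    for lo,hi in((.238,.25),(.225,.238),(.18,.225),(.12,.16)):
        k=P[(P[...,2]>lo)&(P[...,2]<hi)&(np.hypot(P[...,0]-.5135,P[...,1]-.293)<.06)]
        if len(k): print(z,lo,len(k),cv2.minEnclosingCircle(k[:,:2].astype(np.float32)),k[:,2].max())
cv2.imwrite("pics/wf.png",img)
s=m.read_state();print(s["time_s"],s["tcp_pos"],s["finger_gap"])
E
```

```text
0.3 0.238 842 ((0.5113843679428101, 0.29112064838409424), 0.012447705492377281) 0.24439564122927435
0.3 0.225 626 ((0.5111550092697144, 0.2921693027019501), 0.014265499077737331) 0.2379773519476064
0.3 0.18 563 ((0.5138082504272461, 0.2923586070537567), 0.013785311952233315) 0.224804052758879
0.3 0.12 2706 ((0.5125250816345215, 0.2923623323440552), 0.042121995240449905) 0.1599996066175784
0.27 0.238 1096 ((0.5120378732681274, 0.2936858832836151), 0.0126782963052392) 0.2446580029624472
0.27 0.225 825 ((0.5108858942985535, 0.29242074489593506), 0.01453204732388258) 0.2379913460220059
0.27 0.18 797 ((0.5137684941291809, 0.29236552119255066), 0.013771707192063332) 0.2249952240253012
0.27 0.12 3228 ((0.5125051140785217, 0.2921661138534546), 0.041935522109270096) 0.15999919283236996
20.0167 [0.51385367 0.29322522 0.27046356] 0.06600338515049707
```

View pics/wf.png

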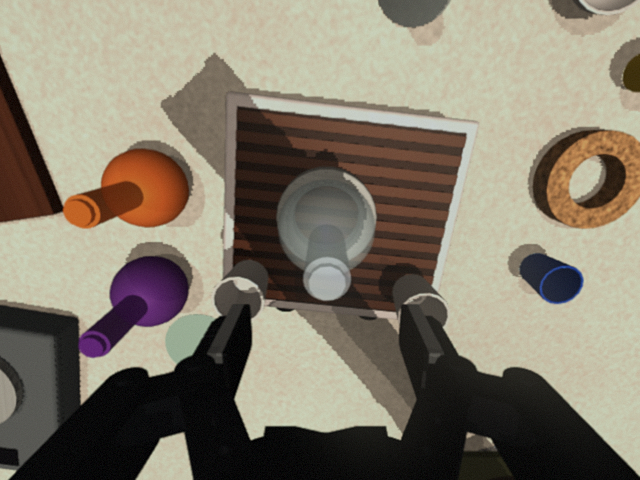

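The wrist view shows the flask stopper at (327,278) between the open fingers. The two plate crucibles at (240,290) and (420,300) are lower than where the fingers will stop. The axis is at (0.512,0.2923) and the neck is upright, so I grip it around z≈0.19–0.22.

```bash
python3 - <<'E'
from h import *
def st(l=""):
    s=m.read_state();print(l,round(s["time_s"],2),np.round(s["tcp_pos"],4),round(s["finger_gap"],4),s["finger_force"],np.round(s["ft_force"],2));return s
c=[.5122,.2923]
f0=st()["ft_force"][2]
for z in(.22,.19,.177):
    m.line_to(c+[z],rate=.08); s=st()
    if abs(s["ft_force"][2]-f0)>5: print("contact"); raise SystemExit
m.gripper_to(.015,force=45); s=st("closed"); m.hold(.2); s=st()
if s["finger_gap"]<.024: raise SystemExit
m.line_to(c+[.19],rate=.04); st("lift")
m.line_to(c+[.29],rate=.1); st("up")
img,P,ci=cloud("top"); g,PS,_=cloud("scene")
for Q in(P,PS):
    k=Q[(Q[...,2]>.21)&(Q[...,2]<.28)&(np.hypot(Q[...,0]-.512,Q[...,1]-.292)<.05)]; print(len(k),k.mean(0) if len(k) else 0)
cv2.imwrite("pics/lifted.png",g[180:400,300:520].repeat(2,0).repeat(2,1))
E
```

```text
20.02 [0.5139 0.2932 0.2705] 0.066 0.0 [ 0.11 -0.38  0.37]
 20.79 [0.5126 0.2925 0.2204] 0.0658 0.0 [-0.04 -0.06 -0.09]
 21.32 [0.5123 0.2924 0.1901] 0.0658 0.0 [ 0.19 -0.16  0.28]
 21.62 [0.512  0.2922 0.1769] 0.066 0.0 [-0.68  1.19 -0.09]
closed 22.05 [0.5125 0.2924 0.1774] 0.0272 44.08770203590393 [-0.65  0.21  1.75]
 22.25 [0.5125 0.2923 0.1774] 0.0272 44.17436599731445 [ 0.03 -0.86  3.17]
lift 22.73 [0.5121 0.2923 0.19  ] 0.027 44.35522019863129 [-0.16  0.24 -2.24]
up 23.88 [0.5117 0.292  0.2893] 0.027 44.3586927652359 [-0.35 -0.02 -2.79]
740 [0.51161253 0.27693059 0.26289584]
1279 [0.52733634 0.30501884 0.262264  ]
```

View pics/lifted.png

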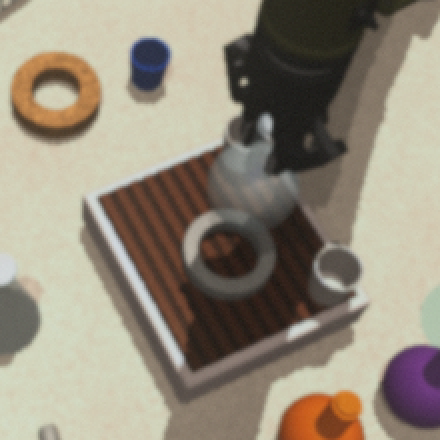

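The flask is lifted clear of the plate ring and held by the neck, with a weight reading of about −2.5 N. I carry it over the cork ring, check the bulb centre against the ring, then lower it under force control.

```bash
python3 - <<'E'
from h import *
def st(l=""):
    s=m.read_state();print(l,round(s["time_s"],2),np.round(s["tcp_pos"],4),round(s["finger_gap"],4),round(s["finger_force"],1),np.round(s["ft_force"],2));return s
r=[.535,-.0103]
m.line_to(r+[.29],rate=.15); m.hold(.3)
m.line_to(r+[.165],rate=.1); m.hold(.3); s=st("hover")
img,P,ci=cloud("wrist"); cv2.imwrite("pics/hov.png",img)
def cir(lo,hi,rm):
    k=P[(P[...,2]>lo)&(P[...,2]<hi)&(np.hypot(P[...,0]-r[0],P[...,1]-r[1])<rm)]
    return len(k),cv2.minEnclosingCircle(k[:,:2].astype(np.float32)) if len(k) else 0
print("bulb z.075+-:",cir(.105,.135,.06),cir(.06,.15,.06)); print("ring",cir(.025,.034,.062))
# sphere fit of bulb
k=P[(P[...,2]>.09)&(P[...,2]<.15)&(np.hypot(P[...,0]-r[0],P[...,1]-r[1])<.045)&(P[...,0]>r[0]+.01)]
A=np.c_[2*k,np.ones(len(k))]; x=np.linalg.lstsq(A,(k**2).sum(1),rcond=None)[0]; print("sphere",len(k),x[:3],np.sqrt(x[3]+x[:3]@x[:3]))
E
```

```text
hover 28.15 [ 0.5352 -0.0103  0.1653] 0.0269 44.4 [ 0.19  0.73 -2.24]
bulb z.075+-: (2314, ((0.5358870029449463, -0.010290217585861683), 0.04167116433382034)) (7443, ((0.5358870029449463, -0.010290217585861683), 0.04167116433382034))
ring (4298, ((0.5359139442443848, -0.009861873462796211), 0.054839543998241425))
sphere 5932 [ 0.53383114 -0.0102017   0.11709384] 0.04184648174163582
```

View pics/hov.png

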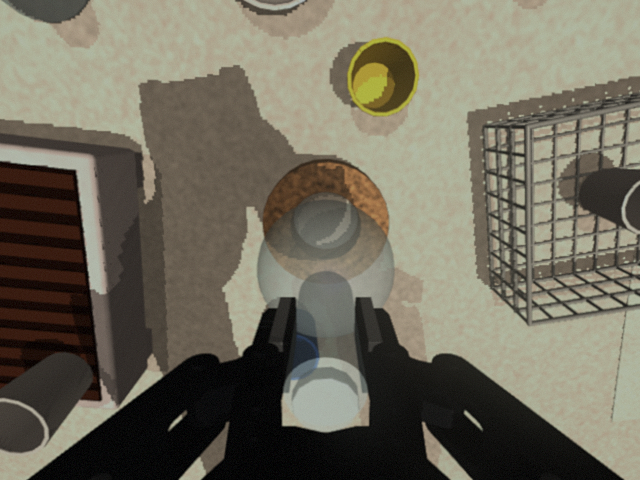

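The flask hangs upright over the ring, with the bulb and ring centres within 1–2 mm. The crucible is visible standing in the basket at (610,200). Lowering now.

```bash
python3 - <<'E'
from h import *
def st(l=""):
    s=m.read_state();print(l,round(s["time_s"],2),np.round(s["tcp_pos"],4),round(s["finger_gap"],4),round(s["finger_force"],1),np.round(s["ft_force"],2));return s
r=[.5352,-.0103]
m.line_to(r+[.12],rate=.06); m.hold(.2); st()
z=.12
while z>.104:
    z-=.002; m.line_to(r+[z],rate=.02); m.hold(.1); s=st()
    if s["ft_force"][2]>1: print("seated");break
E
```

```text
29.3 [ 0.5355 -0.0103  0.1204] 0.0272 44.4 [ 0.92 -0.38 -3.21]
 29.65 [ 0.5352 -0.0103  0.118 ] 0.0274 44.4 [ 0.73 -0.31 -2.05]
 30.0 [ 0.5352 -0.0103  0.116 ] 0.027 44.4 [-0.71  0.54 -1.66]
 30.35 [ 0.5352 -0.0103  0.114 ] 0.0268 44.4 [ 0.44 -0.38 -1.08]
 30.7 [ 0.5352 -0.0103  0.112 ] 0.0269 44.4 [-0.62 -0.73 -2.79]
 31.05 [ 0.5352 -0.0103  0.11  ] 0.0266 44.4 [-1.37  0.82 -3.05]
 31.4 [ 0.5357 -0.0103  0.1081] 0.027 44.7 [ 1.48 -0.71 -0.78]
 31.75 [ 0.5365 -0.0103  0.1074] 0.0269 45.8 [ 0.15 -0.62 10.55]
seated
```

```bash
python3 - <<'E'
from h import *
def st(l=""):
    s=m.read_state();print(l,round(s["time_s"],2),np.round(s["tcp_pos"],4),round(s["finger_gap"],4),round(s["finger_force"],1),np.round(s["ft_force"],2));return s
p=list(m.read_state()["tcp_pos"])
m.line_to([p[0],p[1],.1078],rate=.02); m.hold(.2); st()
m.gripper_to(.032,force=20); m.hold(.2); m.gripper_to(.066); st("open"); m.hold(.3)
m.line_to([p[0],p[1],.25],rate=.08); st()
m.line_to([.45,-.25,.30],rate=.2); st()
img,P,_=cloud("scene"); t,PT,_=cloud("top")
for Q in(P,PT):
    for lo,hi in((.155,.18),(.12,.15)):
        k=Q[(Q[...,2]>lo)&(Q[...,2]<hi)&(np.hypot(Q[...,0]-.535,Q[...,1]+.01)<.06)]; print(lo,len(k),k.mean(0) if len(k) else 0,k[:,2].max() if len(k) else 0, cv2.minEnclosingCircle(k[:,:2].astype(np.float32)) if len(k) else 0)
cv2.imwrite("pics/final.png",img)
E
```

```text
32.21 [ 0.5365 -0.0103  0.1077] 0.027 44.5 [-0.14 -0.28  0.6 ]
open 33.06 [ 0.5365 -0.0103  0.1078] 0.0663 0.0 [ 0.29 -1.05 -0.79]
 35.28 [ 0.5362 -0.0103  0.2496] 0.0659 0.0 [-0.25 -0.37 -1.54]
 36.73 [ 0.4504 -0.2487  0.2998] 0.066 0.0 [-0.7   0.02 -0.54]
0.155 144 [ 0.53857386 -0.00476925  0.16801077] 0.17639157956124596 ((0.5365233421325684, -0.006849576719105244), 0.01546385046094656)
0.12 96 [5.41474959e-01 3.17683242e-04 1.35061785e-01] 0.14936045686483534 ((0.5374940633773804, -0.006120731588453054), 0.013757776468992233)
0.155 141 [ 0.53764116 -0.01037832  0.16956701] 0.17604719442356842 ((0.5380377173423767, -0.010746391490101814), 0.014060324989259243)
0.12 6 [0.53406389 0.00090254 0.13166184] 0.13926144858289047 ((0.5326029062271118, -0.0016238100361078978), 0.008860798552632332)
```

View pics/final.png

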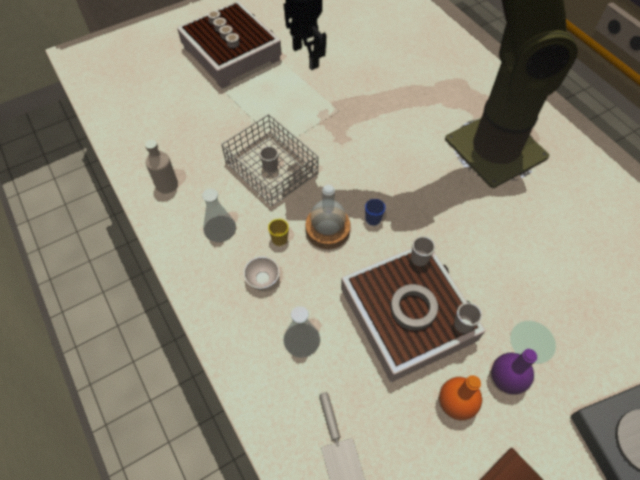

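The final view shows the flask upright in the cork ring at (328,218) with its top near z 0.175, and the crucible in the basket at (269,158). The bystanders are where they started and the arm is clear. Handing in.

```bash
python3 -c "
from h import *
print(m.sign_off())"
```

```text
the job is handed in; nothing more can be done
None
```

The job is handed in: the used crucible is in the wire basket, the flask stands upright in the cork ring, nothing else was moved, and the clock read about 37 s.

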